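# Stand up the cylindrical square and set it to the squareness gauge

## Task

The cylindrical square lies on the oiled surface plate: push its closed foot end up against the face of the angle plate and, with the foot butted there so that it cannot skid away, raise the open end until the cylinder stands upright against the face, setting it down gently. Then slide it, still standing on the plate and never lifted off it, round whatever is in the way to the squareness gauge, and leave it standing upright and free with its side resting square on the gauge's nose so that the plunger is pushed in. Do not ram the gauge, and do not shift or knock over anything else on the plate.

Things in the scene. Friction and masses are not known exactly. Their poses are not given: they have to be found in the camera images.
- cylinder: cylindrical square: a light-alloy tube, 90 mm outside, 160 mm long, wall 7 mm, open at the top end, closed at the foot; 0.6 to 0.85 kg. Origin at mid-length on the axis; x runs along the axis from foot to top. It starts lying on the plate (origin 45 mm up), foot towards the angle plate, up to 0.2 rad out of square and 30 to 75 mm short of the face. Plate and face are oiled (friction about 0.2)
- cyl_foot (a point): centre of the cylinder's flat, closed foot face (80 mm from the origin; its floor is 20 mm thick)
- cyl_top (a point): centre of the cylinder's open mouth (bore 76 mm) at the other end
- angle: angle plate: dark cast iron, fixed, an upright ground face 160 mm wide and 112 mm high, 16 mm thick, with a ribbed foot reaching 110 mm back behind it. Origin at the bottom middle of the face; x points horizontally from the face back into the angle plate (the open side is -x), y runs along the face, z up
- gauge: squareness gauge, fixed: grey base 64 mm wide, 24 mm high, reaching 133 mm back, a round nose bar (44 mm wide, 14 mm up) along its front, a column 214 mm high behind and a 57 mm dial 100 mm up. Origin on the plate below the foremost line of the nose, in the middle; x points from the nose back into the gauge (front is -x), y along the nose. A cylinder set to it has its axis at x = -45 mm, y = 0
- plunger (a joint): travel of the gauge's plunger in m: 0 fully out, 0.008 fully in; grows as it is pushed back into the gauge. Spring load about 0.6 N. Fully out, its ball tip stands 4 mm in front of the nose on the gauge's middle line, 100 mm up, so a cylinder standing upright against the nose pushes it in by 4 mm
- vblock: bystander: a steel V-block, 60 x 50 mm, 44 mm high; origin under its centre
- gear: bystander: a steel spur gear with a hub, lying flat, 67 mm across the teeth, 34 mm high; origin under its centre
- motor: bystander: a small stepper motor standing on its end, 42 mm square with a plug reaching 29 mm from the centre, 60 mm high with its shaft; origin under its centre
- barrel: bystander: a black lens barrel standing on end beside the angle plate, 42 mm in diameter, 100 mm high; origin under its centre
- parallel: bystander: a steel parallel lying on its edge beside the angle plate, 120 mm long (x), 12 mm thick (y), 24 mm high; origin under its centre
- dial: bystander: a spare dial indicator lying face up beside the gauge, 56 mm in diameter, 22 mm high, its stem reaching 63 mm from the centre along its x axis and a stub 37 mm the other way; origin under its centre
There are look-alikes about, which are no part of the job. What is shaped like the cylinder but green or red is not meant.

How it is judged:
By the outcome, as a careful person would: the job done as asked, in the order asked, and still so for the second after the job is handed in, with the robot touching nothing.
It also fails if it takes over 72 s, if anything falls off the work surface, if the arm or the gripper's body presses on something with over 40 N, if the wrist force passes 120 N, or if a joint passes its speed limit or range.

## Robot

A 6-joint arm with a two-finger parallel gripper is mounted at the origin on the work surface. World frame = base frame: x ahead of the robot, y to its left, z up, the work surface at z = 0. Lengths are in mm, angles in degrees, forces in N, time in s.
With the tool pointing down it reaches from about 350 to 850 mm from the base axis. Payload 8.1 kg.
Tool frame: the origin (TCP) lies at the very end of the fingers, on their centre line; the grasp point (between the pads) lies 19 mm behind it; z points along the fingers, y is the line along which they close (so a half turn about z gives the same grasp; the last joint's range is limited). The gripper opens to 85 mm and grips with 20 to 120 N. Pads are 22 mm wide; open, the fingers measure 114 mm over their backs; the gripper's body (76 mm by 85 mm) begins 54 mm behind the grasp point. The pads swing forward as they close: fully open they stand 13 mm farther back than shut.
Start: joints at [67.987, 7.471, 85.268, -0, 87.261, -4.893], TCP at [176.602, 573.426, 231.292] pointing down, gripper open.
Joint ranges: [-169.43, 169.43], [-51.17, 129.36], [1.28, 143.12], [-76.62, 256.62], [0, 156.53], [-152.29, 152.29]. Speed limits (degrees/s): [136.94, 136.94, 159.86, 180, 180, 180].

## Interface

Orientations are given as [roll, pitch, yaw] about the fixed x, y, z axes, in that order (R = Rz(yaw) Ry(pitch) Rx(roll)).
In Python, from bench import sense, eyes, job, models gives the robot as it stands. The module is installed in compiled form; this text tells all that it offers.
- The arm moves only by the tool apply_moves, never from a script. Its argument "rows" is a list of rows, each a list of 6 numbers: the shift along the tool's x, y, z in mm, then the turn, a rotation vector about the tool's x, y, z in rad. In form: [[dx, dy, dz, rx, ry, rz], ...]. A call has exactly 5 rows; each row shifts and turns the commanded pose from where the row before left it, along the tool's axes as they then stand; what a row does not reach is not made up. A row lasts 1/8 s, in which the tool goes at most 62.5 mm and 10.7 degrees, less where a joint would pass 70% of its speed; a pose out of reach is approached as far as the arm can. A call is refused whole if a number of a shift passes 62.5 or a number of a turn 0.188, either way. A call with a gripper value outside its range is refused whole. "fingers" is the finger opening in mm, from 0 to 85.4, set as the call begins (left out, the last holds). The fingers move at their own pace and stop on an object; "grip_force" is the grip in N (left out, the last holds). Time passes only in rows, so rows that do not move let the fingers close, or fill a call up. It gives the time, the measured TCP pose, the force, the opening and the grip force at its end, in the units of the state.
- sense(): the state, without advancing time (a new reading comes with each control period).
- eyes.snapshot(name): name is "side" or "top" or "wrist"; returns (picture, depth): 400x640x3 uint8, red, green, blue; 400x640 float32, mm along the optical axis (not along the pixel's ray), 0 where there is no reading.
- eyes.get_calibration(name): a dict with "intrinsics" (3x3 intrinsics, pixels), "R" (3x3) and "t" (3): a world point X has camera coordinates R X + t; the wrist camera has in their place "mount" (4x4, takes a point from camera to tool coordinates, whose origin is the TCP and whose axes are the flange's). Camera axes: x right, y down, z forward; pixel columns grow to the right and rows downward; lengths in mm; the calibration is good to about 2 mm. A picture is of the moment at which its call begins: read the wrist's pose just before it. get_calibration takes no time and is no camera call.
- job.hand_in(): hands the job in; it is judged then, once.
Trained networks look in the newest picture that a camera, given by its name, has taken for a name from the list of things; names that differ only in an ending like _2 or _b are one class to them, and where a whole thing is asked for, a point or a joint stands for the part that bears it (a point fixed in the world has none). Each returns a list of dicts, best first, with "confidence" (0 to 1); they miss things now and then, are a little off and sometimes report something else, mostly with a low value. They report only what shows in the picture. A call takes as long as a camera call. They do not tell look-alikes from the thing itself.
- models.boxes_of(name, camera): "xyz" ([x, y, z] in mm, in world coordinates, good to about 4 mm: the middle of the surface that is visible of it).
- models.cut_out(name, camera): "pixels" (400x640 bool, what is visible of it).
- models.place_of(name, camera): "xyz" ([x, y, z] in mm, in world coordinates, good to about 4 mm: a listed point, or the origin of a listed thing).
The state is a dict: "time": time; "joint_pos": joint angles; "qd": joint speeds; "joint_efforts": joint torques, N m; "tool_pos": TCP position; "tcp_rot": TCP orientation; "ft_force": force on the tool from outside, world axes, zero at the start; "wrist_torque": the same for the moment, N m; "finger_gap": finger opening in mm; "grip_force": force on a finger pad.
Only numpy, scipy, OpenCV 4.12 (cv2) and the standard library are available. Lean on these libraries where they do the work, as an engineer would, in place of code of your own. Each camera call takes 0.05 s, during which the arm holds its last target. There are 200 camera calls.

## Working session

There is one attempt and no reset: what is moved stays moved. The work goes in short steps, Python scripts to look and compute and a tool call to move; the robot and the scene stay as the last step left them, time stands still between calls to the robot, and variables do not carry over. Pictures are saved under pics/ and viewed, at most 10 in all, crops included, and the job is handed in when it is done.

Besides the shell and the picture viewer there is one more tool, called by a JSON object that holds its "op" and its "data", one argument or row to a line. apply_moves: Moves the arm, as the interface text tells. Its arguments: {"type":"object","properties":{"rows":{"type":"array"},"fingers":{"type":"number"},"grip_force":{"type":"number"}},"required":["rows"]}

```bash
mkdir -p pics
cat > h.py <<'E'
import numpy as np, cv2
from bench import sense, eyes, job, models
from scipy.spatial.transform import Rotation as Ro
def snap(n,f=None):
    p,d=eyes.snapshot(n)
    if f: cv2.imwrite('pics/'+f,cv2.cvtColor(p,cv2.COLOR_RGB2BGR))
    return p,d
def world(n,d,mask=None):
    c=eyes.get_calibration(n);K=np.array(c['intrinsics'])
    v,u=np.nonzero((d>0)&(mask if mask is not None else True))
    z=d[v,u];P=np.c_[(u-K[0,2])/K[0,0]*z,(v-K[1,2])/K[1,1]*z,z]
    return (P-np.array(c['t']))@np.array(c['R']),u,v
E
python3 - <<'E'
from h import *
snap('top','top1.png');snap('side','side1.png')
s=sense();print(s)
for n in ['cylinder','cyl_foot','cyl_top','angle','gauge','vblock','gear','motor','barrel','parallel','dial']:
    for c in ['top','side']:
        print(n,c,[(np.round(r['xyz']).tolist(),round(r['confidence'],2)) for r in models.place_of(n,c)])
for c in ['top','side']: 
    k=eyes.get_calibration(c);print(c,np.round(-np.array(k['R']).T@k['t']),np.round(k['R'],2).tolist())
E
```

```text
{'time': 0.1, 'joint_pos': array([ 6.79858634e+01,  7.51254730e+00,  8.53213746e+01,  4.11493661e-04,
        8.72617021e+01, -4.89236579e+00]), 'qd': array([-0.07332248, -0.10275615, -0.11239258, -0.06960366, -0.00592229,
        0.03455994]), 'joint_efforts': array([ 9.80602454e-04, -5.70954037e+01, -5.01940942e+01, -2.30907544e-04,
        8.17784574e-03, -2.24576326e-06]), 'tool_pos': array([176.42945341, 572.9684989 , 230.34687468]), 'tcp_rot': array([-1.79904759e+02, -8.56470666e-03,  1.62878202e+02]), 'ft_force': array([ 0.05169029,  0.0644704 , -0.05540459]), 'wrist_torque': array([ 0.02755668,  0.01318341, -0.00194905]), 'grip_force': 0.0, 'finger_gap': 85.4695886525522}
cylinder top [([199.0, 308.0, 45.0], 0.87), ([360.0, 120.0, 46.0], 0.85), ([540.0, 188.0, 49.0], 0.66), ([716.0, 271.0, -1.0], 0.21)]
cylinder side [([360.0, 119.0, 51.0], 0.87), ([197.0, 310.0, 47.0], 0.74), ([539.0, 186.0, 46.0], 0.6)]
cyl_foot top [([202.0, 390.0, 44.0], 0.94), ([285.0, 112.0, 43.0], 0.77), ([538.0, 265.0, 42.0], 0.69)]
cyl_foot side [([542.0, 264.0, 45.0], 0.96), ([200.0, 391.0, 41.0], 0
[... 450 characters left out ...]
[([338.0, -165.0, -0.0], 0.95)]
vblock side [([338.0, -157.0, 4.0], 0.81)]
gear top [([525.0, -93.0, 2.0], 0.83)]
gear side [([525.0, -92.0, -0.0], 0.74)]
motor top [([754.0, -59.0, -2.0], 0.86)]
motor side [([754.0, -59.0, -4.0], 0.82)]
barrel top [([431.0, 289.0, -0.0], 0.53)]
barrel side [([429.0, 284.0, 3.0], 0.81)]
parallel top [([714.0, 267.0, 2.0], 0.57)]
parallel side [([715.0, 268.0, -2.0], 0.75)]
dial top [([699.0, -310.0, -2.0], 0.92)]
dial side [([701.0, -312.0, -4.0], 0.54), ([528.0, -92.0, -3.0], 0.5)]
top [ 306.  -21. 1324.] [[0.0, -1.0, -0.02], [-0.99, -0.0, -0.13], [0.13, 0.02, -0.99]]
side [  93. -657.  983.] [[0.86, -0.51, -0.01], [-0.4, -0.66, -0.64], [0.32, 0.55, -0.77]]
```

View pics/top1.png

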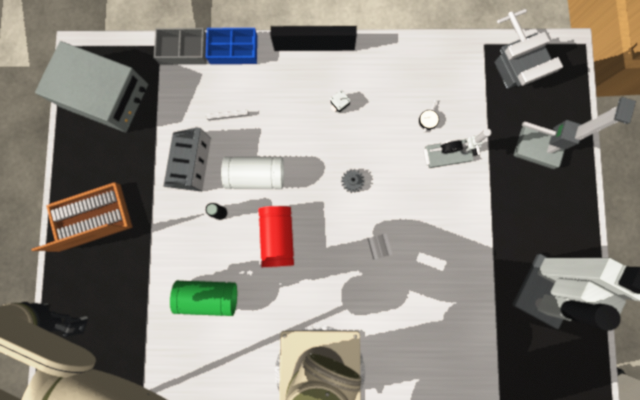

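View pics/side1.png

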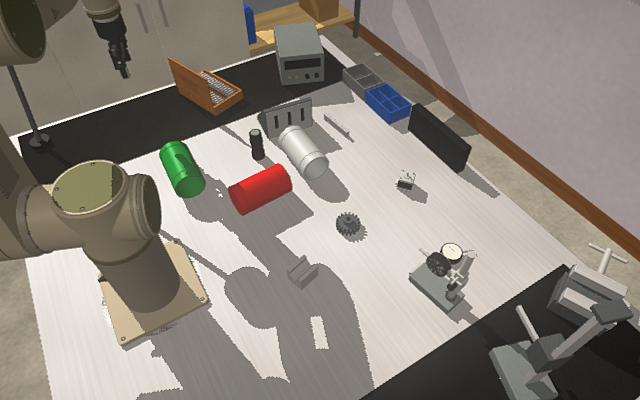

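The white cylinder is centred at px (252,173) in the top view. Its foot points left to the angle plate (188,160), and the gauge nose is at about px (428,158). The gear (356,181) lies on the direct route. Next I measure the orientations.

Run:
```python
from h import *
pt,dt=snap('top');ps,ds=snap('side')
def cloud(n,near):
    out={}
    for c,d in (('top',dt),('side',ds)):
        for r in models.cut_out(n,c):
            P,u,v=world(c,d,r['pixels'])
            if len(P)>30 and np.linalg.norm(np.median(P,0)[:2]-near)<80: out[c]=P;break
    return out
for c,P in cloud('angle',(560,370)).items():
    # horizontal lines: face points = robust plane near front
    Q=P[(P[:,2]>15)&(P[:,2]<105)]
    best=None;rng=np.random.default_rng(0)
    for _ in range(2000):
        a=Q[rng.choice(len(Q),2,False)];t=a[1,:2]-a[0,:2];L=np.linalg.norm(t)
        if L<40: continue
        n=np.array([-t[1],t[0]])/L
        if abs(n[1])<.8: continue
        m=abs((Q[:,:2]-a[0,:2])@n)<2.5
        if best is None or m.sum()>best.sum(): best=m
    F=Q[best];mu=F[:,:2].mean(0);w,V=np.linalg.eigh(np.cov((F[:,:2]-mu).T));n=V[:,0]*np.sign(V[1,0]);t=V[:,1]*np.sign(V[0,1])
    s=(F[:,:2]-mu)@t
    print('angle',c,len(Q),len(F),'n deg',np.degrees(np.arctan2(n[1],n[0])),'face mid',mu+t*(s.min()+s.max())/2,'ext',np.ptp(s),'dist',mu@n)
    T=P[P[:,2]>105];print(' toprim',len(T),cv2.minAreaRect(T[:,:2].astype(np.float32)) if len(T)>4 else '')
for c,P in cloud('cylinder',(540,188)).items():
    Q=P[P[:,2]>50];
    from scipy.optimize import least_squares
    f=lambda p:np.hypot((Q[:,0]-p[0]-p[1]*(Q[:,1]-188)),(Q[:,2]-p[2]))-45
    r=least_squares(f,[540,0,45],loss='soft_l1');Y=Q[:,1]
    print('cyl',c,r.x,'rms',np.std(r.fun),'y ext',np.percentile(Y,[0,1,99,100]))
for c,P in cloud('gauge',(592,-330)).items():
    for lo,hi in ((17,32),(195,230)):
        Q=P[(P[:,2]>lo)&(P[:,2]<hi)]
        if len(Q)>4:print('gauge',c,lo,len(Q),cv2.minAreaRect(Q[:,:2].astype(np.float32)),cv2.boxPoints(cv2.minAreaRect(Q[:,:2].astype(np.float32))).round().tolist())
for n,p in (('barrel',(431,287)),('parallel',(714,268)),('gear',(525,-93)),('motor',(754,-59))):
    for c,P in cloud(n,p).items():
        Q=P[P[:,2]>8];print(n,c,Q.min(0).round(),Q.max(0).round())
for im,n,b in ((pt,'a',(120,200,410,510)),(ps,'b',(220,320,390,500))):
    cv2.imwrite(f'pics/g{n}.png',cv2.resize(im[b[0]:b[1],b[2]:b[3],::-1],None,fx=5,fy=5,interpolation=2))
```

```text
angle top 1607 550 n deg 82.75234651834954 face mid [574.01384471 330.27024169] ext 160.30552220694008 dist 400.0480561147263
 toprim 416 ((575.7894287109375, 340.7650146484375), (26.65769386291504, 160.5168914794922), 81.97415161132812)
angle side 1057 714 n deg 83.08541911104015 face mid [570.73735227 327.18825421] ext 158.6978685106153 dist 393.5192988789894
 toprim 226 ((570.8170776367188, 332.8852844238281), (21.48758316040039, 157.66458129882812), 82.0877456665039)
cyl top [5.42550848e+02 5.28475143e-03 4.56846802e+01] rms 2.0932052236754792 y ext [106.64477958 107.72659723 264.17668421 267.24937723]
cyl side [5.40257241e+02 5.66196601e-03 4.53366812e+01] rms 1.886017156027415 y ext [101.09762971 103.03283817 260.89984347 264.76508117]
gauge top 17 665 ((604.0096435546875, -358.0049133300781), (64.8543930053711, 132.7949981689453), 9.170123100280762) [[561.0, -298.0], [583.0, -429.0], [647.0, -418.0], [625.0, -287.0]]
gauge top 195 62 ((611.117919921875, -403.0476379394531), (15.917125701904297, 16.93755340576172), 56.39521026611328) [[600.0, -405.0], [614.0, -414.0], [623.0, -401.0], [608.0, -392.0]]
gauge side 17 1043 ((601.0540771484375, -363.0364074707031), (65.71025085449219, 131.83543395996094), 9.754840850830078) [[558.0, -304.0], [580.0, -434.0], [645.0, -422.0], [622.0, -293.0]]
gauge side 195 89 ((607.573974609375, -408.1881408691406), (16.155908584594727, 16.444753646850586), 69.1505126953125) [[597.0, -413.0], [612.0, -419.0], [618.0, -404.0], [603.0, -398.0]]
barrel top [414. 266.   9.] [453. 303. 107.]
barrel side [412. 260.  10.] [452. 298. 104.]
parallel top [703. 212.   8.] [729. 330.  31.]
parallel side [702. 206.   8.] [727. 330.  30.]
gear top [ 493. -122.    8.] [558. -58.  41.]
gear side [ 489. -128.    8.] [556. -59.  38.]
motor top [726. -81.   8.] [780. -29.  63.]
motor side [722. -87.   8.] [780. -30.  63.]
```

View pics/gb.png

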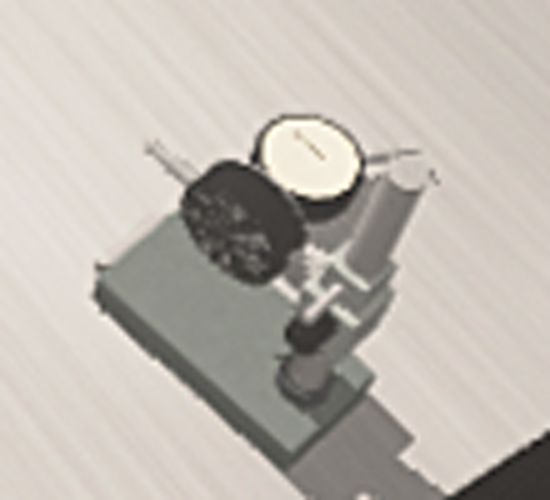

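```bash
cat >> h.py <<'E'
def Rzy(zdir,ydir):
    z=np.array(zdir,float);z/=np.linalg.norm(z);y=np.array(ydir,float);y-=y@z*z;y/=np.linalg.norm(y)
    return np.c_[np.cross(y,z),y,z]
def cur():
    s=sense();return np.array(s['tool_pos']),Ro.from_euler('xyz',s['tcp_rot'],degrees=True).as_matrix(),s
def rows(way,start=None):
    "way: list of (p,R,n) ; prints rows in tool frame, shift first, then turn"
    p,R,_=cur() if start is None else (*start,0)
    out=[]
    for tp,tR,n in way:
        tp=np.array(tp,float);rv=Ro.from_matrix(R.T@tR).as_rotvec();p0,R0=p,R
        for i in range(1,n+1):
            q=p0+(tp-p0)*i/n;Q=R0@Ro.from_rotvec(rv*i/n).as_matrix()
            out.append(np.r_[np.round(R.T@(q-p),1),np.round(Ro.from_matrix(R.T@Q).as_rotvec(),3)])
            r=out[-1];p=p+R@r[:3];R=R@Ro.from_rotvec(r[3:]).as_matrix()
    for i in range(0,len(out),5): print('['+','.join('['+','.join('%g'%x for x in r)+']' for r in out[i:i+5])+']')
E
python3 - <<'E'
from h import *
Rd=Rzy([0,0,-1],[0.0055,1,0]);Rh=Rzy([0.0055,1,0],[0,0,1])
rows([((540,0,330),Rd,15),((540,0,300),Rh,15)])
E
```

```text
[[-34.4,-29.4,-6.6,-0,-0,-0.02],[-33.8,-30.1,-6.6,-0,-0,-0.019],[-33.3,-30.7,-6.5,-0,-0,-0.02],[-32.6,-31.4,-6.6,-0,-0,-0.019],[-32,-32,-6.6,-0,-0,-0.02]]
[[-31.3,-32.6,-6.6,-0,-0,-0.019],[-30.8,-33.2,-6.6,-0,-0,-0.02],[-30.1,-33.9,-6.6,-0,-0,-0.019],[-29.4,-34.4,-6.5,-0,-0,-0.02],[-28.7,-34.9,-6.6,-0,-0,-0.02]]
[[-28,-35.6,-6.6,-0,-0,-0.019],[-27.4,-36,-6.6,-0,-0,-0.02],[-26.6,-36.6,-6.6,-0,-0,-0.019],[-25.9,-37.1,-6.5,-0,-0,-0.02],[-25.2,-37.7,-6.6,-0,-0,-0.019]]
[[0,0,2,-0.105,0,-0],[0,-0.2,2,-0.104,0,-0],[0,-0.4,1.9,-0.105,0,-0],[0,-0.6,1.9,-0.105,0,-0],[0,-0.8,1.9,-0.105,0,-0]]
[[0,-1,1.7,-0.104,0,-0],[0,-1.2,1.6,-0.105,0,-0],[0,-1.3,1.5,-0.105,0,-0],[0,-1.5,1.3,-0.104,0,-0],[0,-1.6,1.2,-0.105,0,-0]]
[[0,-1.8,1,-0.105,0,-0],[0,-1.8,0.8,-0.105,0,-0],[0,-1.9,0.6,-0.104,0,-0],[0,-2,0.5,-0.105,0,-0],[0,-1.9,0.2,-0.105,0,-0]]
```

{"op": "apply_moves", "data": {
  "rows": [
    [-34.4,-29.4,-6.6,0,0,-0.02],
    [-33.8,-30.1,-6.6,0,0,-0.019],
    [-33.3,-30.7,-6.5,0,0,-0.02],
    [-32.6,-31.4,-6.6,0,0,-0.019],
    [-32,-32,-6.6,0,0,-0.02]
  ],
  "fingers": 45,
  "grip_force": 30
}}

```text
time: 2.62
tool_pos: [298.3, 381.0, 264.5]
tcp_rot: [180.0, 0.0, 168.5]
ft_force: [-0.5, 0.0, -0.0]
finger_gap: 44.8
grip_force: 0.0
```

{"op": "apply_moves", "data": {
  "rows": [
    [-31.3,-32.6,-6.6,0,0,-0.019],
    [-30.8,-33.2,-6.6,0,0,-0.02],
    [-30.1,-33.9,-6.6,0,0,-0.019],
    [-29.4,-34.4,-6.5,0,0,-0.02],
    [-28.7,-34.9,-6.6,0,0,-0.02]
  ]
}}

```text
time: 3.25
tool_pos: [419.5, 189.8, 297.6]
tcp_rot: [180.0, 0.0, 174.1]
ft_force: [-0.6, 0.0, -0.1]
finger_gap: 44.8
grip_force: 0.0
```

{"op": "apply_moves", "data": {
  "rows": [
    [-28,-35.6,-6.6,0,0,-0.019],
    [-27.4,-36,-6.6,0,0,-0.02],
    [-26.6,-36.6,-6.6,0,0,-0.019],
    [-25.9,-37.1,-6.5,0,0,-0.02],
    [-25.2,-37.7,-6.6,0,0,-0.019]
  ]
}}

```text
time: 3.88
tool_pos: [540.7, -1.4, 330.4]
tcp_rot: [180.0, 0.0, 179.7]
ft_force: [0.9, -0.1, -1.0]
finger_gap: 45.1
grip_force: 0.0
```

{"op": "apply_moves", "data": {
  "rows": [
    [0,0,2,-0.105,0,0],
    [0,-0.2,2,-0.104,0,0],
    [0,-0.4,1.9,-0.105,0,0],
    [0,-0.6,1.9,-0.105,0,0],
    [0,-0.8,1.9,-0.105,0,0]
  ]
}}

```text
time: 4.5
tool_pos: [540.2, -0.2, 320.4]
tcp_rot: [149.8, 0.1, 179.6]
ft_force: [-0.4, 0.8, -0.6]
finger_gap: 44.8
grip_force: 0.0
```

{"op": "apply_moves", "data": {
  "rows": [
    [0,-1,1.7,-0.104,0,0],
    [0,-1.2,1.6,-0.105,0,0],
    [0,-1.3,1.5,-0.105,0,0],
    [0,-1.5,1.3,-0.104,0,0],
    [0,-1.6,1.2,-0.105,0,0]
  ]
}}

```text
time: 5.12
tool_pos: [540.2, -0.4, 310.2]
tcp_rot: [119.9, 0.0, 179.6]
ft_force: [-0.5, 0.1, 0.9]
finger_gap: 45.1
grip_force: 0.0
```

Run:
```python
from h import *
s=sense();print({k:np.round(s[k],1).tolist() for k in ('time','joint_pos','tool_pos','tcp_rot','finger_gap')})
```

```text
{'time': 5.1, 'joint_pos': [-35.2, 15.1, 87.7, 50.1, 111.9, -120.4], 'tool_pos': [540.2, -0.4, 310.2], 'tcp_rot': [119.9, 0.0, 179.6], 'finger_gap': 45.1}
```

Run:
```python
from h import *
a=np.radians(80)
Rh=Rzy([np.cos(a),np.sin(a),0],[0,0,1])
rows([((530,30,240),Rh,10)])
```

```text
[[1,-4.6,6.1,-0.052,-0.016,0.004],[1.2,-4.9,5.9,-0.052,-0.017,0.005],[1.2,-5.2,5.6,-0.052,-0.016,0.004],[1.2,-5.5,5.2,-0.052,-0.017,0.005],[1.4,-5.7,5,-0.052,-0.016,0.004]]
[[1.3,-6,4.7,-0.052,-0.016,0.005],[1.4,-6.3,4.3,-0.052,-0.017,0.004],[1.5,-6.5,3.9,-0.052,-0.016,0.005],[1.5,-6.6,3.6,-0.052,-0.017,0.004],[1.5,-6.9,3.2,-0.052,-0.016,0.004]]
```

{"op": "apply_moves", "data": {
  "rows": [
    [1,-4.6,6.1,-0.052,-0.016,0.004],
    [1.2,-4.9,5.9,-0.052,-0.017,0.005],
    [1.2,-5.2,5.6,-0.052,-0.016,0.004],
    [1.2,-5.5,5.2,-0.052,-0.017,0.005],
    [1.4,-5.7,5,-0.052,-0.016,0.004]
  ]
}}

```text
time: 5.75
tool_pos: [534.7, 15.4, 274.6]
tcp_rot: [104.9, 0.7, 174.8]
ft_force: [0.1, -0.2, 0.4]
finger_gap: 44.9
grip_force: 0.0
```

{"op": "apply_moves", "data": {
  "rows": [
    [1.3,-6,4.7,-0.052,-0.016,0.005],
    [1.4,-6.3,4.3,-0.052,-0.017,0.004],
    [1.5,-6.5,3.9,-0.052,-0.016,0.005],
    [1.5,-6.6,3.6,-0.052,-0.017,0.004],
    [1.5,-6.9,3.2,-0.052,-0.016,0.004]
  ]
}}

```text
time: 6.38
tool_pos: [529.7, 30.4, 239.3]
tcp_rot: [90.0, -0.0, 170.0]
ft_force: [0.2, 1.1, -0.1]
finger_gap: 44.7
grip_force: 0.0
```

Run:
```python
from h import *
p,d=snap('side','side2.png')
s=sense();print({k:np.round(s[k],1).tolist() for k in ('time','joint_pos','tool_pos','tcp_rot','finger_gap')})
P,u,v=world('side',d)
# points of arm near wrist: bin by y
m=(P[:,2]>130)&(P[:,0]>300)&(P[:,0]<800)
for y in range(-400,60,30):
    q=P[m&(P[:,1]>=y)&(P[:,1]<y+30)]
    if len(q)>10:print(y,len(q),q.min(0).round(),q.max(0).round())
```

```text
{'time': 6.4, 'joint_pos': [-40.4, 29.6, 100.4, 69.6, 112.9, -133.9], 'tool_pos': [528.6, 31.3, 237.3], 'tcp_rot': [89.7, -0.3, 169.9], 'finger_gap': 44.9}
-400 590 [ 409. -400.  136.] [ 612. -370.  313.]
-370 1625 [ 374. -370.  130.] [ 607. -340.  348.]
-340 1575 [ 342. -340.  231.] [ 545. -310.  384.]
-310 1714 [ 307. -310.  220.] [ 540. -280.  421.]
-280 2899 [ 300. -280.  212.] [ 507. -250.  464.]
-250 1412 [ 300. -250.  228.] [ 538. -220.  494.]
-220 857 [ 300. -220.  226.] [ 526. -190.  515.]
-190 648 [ 300. -190.  220.] [ 534. -160.  539.]
-160 376 [ 300. -160.  254.] [ 536. -130.  558.]
-130 201 [ 300. -130.  259.] [ 538. -100.  563.]
-100 200 [ 484. -100.  245.] [532. -70. 308.]
-70 201 [493. -70. 221.] [532. -40. 309.]
-40 260 [300. -40. 205.] [531. -10. 663.]
-10 149 [301. -10. 211.] [539.  20. 657.]
20 21 [517.  21. 214.] [535.  27. 271.]
```

View pics/side2.png

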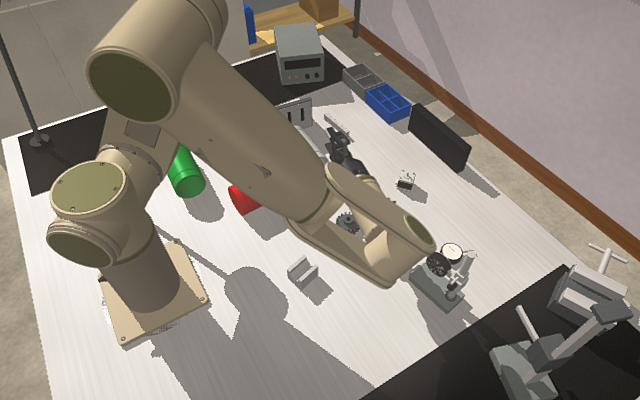

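The side view shows the wrist fork reaching back to about px (430,240), close over the gauge, so a flat horizontal tool would run low and crowded there. Instead I tilt the tool 30° down. First I push the rim with closed fingers to butt the foot. Then I hook the lip with one finger, lift to 30°, and grip the wall flush.

```bash
cat >> h.py <<'E'
def Rt(yaw,tilt):
    a,b=np.radians([yaw,tilt]);f=np.array([np.cos(a),np.sin(a),0]);u=np.array([0,0,1.])
    return Rzy(f*np.cos(b)-u*np.sin(b),u*np.cos(b)+f*np.sin(b))
def st():
    s=sense();print({k:np.round(s[k],1).tolist() for k in ('time','joint_pos','tool_pos','tcp_rot','ft_force','finger_gap')})
E
python3 - <<'E'
from h import *
R=Rt(84,30)
rows([((539,60,150),R,10),((539,80,88),R,5),((533,135,88),R,5),((531,155,88),R,5)])
E
```

```text
[[-0.6,-8.7,3,0.053,0.007,-0.002],[-0.5,-8.6,3.4,0.053,0.007,-0.003],[-0.6,-8.4,3.8,0.052,0.006,-0.002],[-0.6,-8.2,4.3,0.053,0.007,-0.002],[-0.6,-7.9,4.8,0.053,0.007,-0.002]]
[[-0.6,-7.7,5.1,0.053,0.007,-0.003],[-0.6,-7.4,5.5,0.053,0.007,-0.002],[-0.6,-7.1,5.9,0.052,0.006,-0.002],[-0.7,-6.8,6.2,0.053,0.007,-0.003],[-0.7,-6.4,6.6,0.053,0.007,-0.002]]
[[0.4,-8.8,9.7,0,0,0],[0.4,-8.7,9.6,0,0,0],[0.5,-8.8,9.7,0,0,0],[0.4,-8.7,9.6,0,0,0],[0.4,-8.8,9.7,0,0,0]]
[[2.3,5.4,9.4,0,0,0],[2.4,5.4,9.3,0,0,0],[2.3,5.4,9.4,0,0,0],[2.4,5.5,9.3,0,0,0],[2.3,5.4,9.4,0,0,0]]
[[0.8,2,3.4,0,0,0],[0.8,1.9,3.4,0,0,0],[0.9,2,3.4,0,0,0],[0.8,2,3.4,0,0,0],[0.8,1.9,3.4,0,0,0]]
```

{"op": "apply_moves", "data": {
  "rows": [
    [-0.6,-8.7,3,0.053,0.007,-0.002],
    [-0.5,-8.6,3.4,0.053,0.007,-0.003],
    [-0.6,-8.4,3.8,0.052,0.006,-0.002],
    [-0.6,-8.2,4.3,0.053,0.007,-0.002],
    [-0.6,-7.9,4.8,0.053,0.007,-0.002]
  ],
  "fingers": 0
}}

```text
time: 7.05
tool_pos: [535.4, 44.4, 195.8]
tcp_rot: [105.5, 0.4, 172.1]
ft_force: [-0.2, 0.3, 1.3]
finger_gap: 0.0
grip_force: 0.0
```

{"op": "apply_moves", "data": {
  "rows": [
    [-0.6,-7.7,5.1,0.053,0.007,-0.003],
    [-0.6,-7.4,5.5,0.053,0.007,-0.002],
    [-0.6,-7.1,5.9,0.052,0.006,-0.002],
    [-0.7,-6.8,6.2,0.053,0.007,-0.003],
    [-0.7,-6.4,6.6,0.053,0.007,-0.002]
  ]
}}

```text
time: 7.68
tool_pos: [540.4, 58.3, 151.7]
tcp_rot: [120.6, 0.2, 174.1]
ft_force: [-0.1, 0.3, 0.6]
finger_gap: -0.1
grip_force: 0.0
```

{"op": "apply_moves", "data": {
  "rows": [
    [0.4,-8.8,9.7,0,0,0],
    [0.4,-8.7,9.6,0,0,0],
    [0.5,-8.8,9.7,0,0,0],
    [0.4,-8.7,9.6,0,0,0],
    [0.4,-8.8,9.7,0,0,0]
  ]
}}

```text
time: 8.3
tool_pos: [540.4, 78.0, 88.9]
tcp_rot: [120.4, 0.2, 174.1]
ft_force: [-0.1, -0.1, -0.9]
finger_gap: -0.1
grip_force: 0.0
```

{"op": "apply_moves", "data": {
  "rows": [
    [1.1,2.7,4.7,0,0,0],
    [1.1,2.7,4.7,0,0,0],
    [1.1,2.7,4.7,0,0,0],
    [1.1,2.7,4.7,0,0,0],
    [1.1,2.7,4.7,0,0,0]
  ]
}}

```text
time: 8.93
tool_pos: [538.0, 105.6, 90.0]
tcp_rot: [120.4, 0.3, 174.1]
ft_force: [-0.5, -5.6, 1.2]
finger_gap: -0.1
grip_force: 2.8
```

{"op": "apply_moves", "data": {
  "rows": [
    [1.1,2.7,4.7,0,0,0],
    [1.1,2.7,4.7,0,0,0],
    [1.1,2.7,4.7,0,0,0],
    [1.1,2.7,4.7,0,0,0],
    [1.1,2.7,4.7,0,0,0]
  ]
}}

```text
time: 9.55
tool_pos: [535.4, 133.1, 89.8]
tcp_rot: [120.4, 0.3, 174.1]
ft_force: [-1.1, -4.5, 5.1]
finger_gap: 0.1
grip_force: 3.0
```

Run:
```python
from h import *
st();snap('top','top3.png')
```

```text
{'time': 9.6, 'joint_pos': [-25.2, 20.9, 106.9, 54.9, 85.0, -131.9], 'tool_pos': [535.4, 133.1, 89.8], 'tcp_rot': [120.4, 0.3, 174.1], 'ft_force': [-1.1, -4.5, 5.1], 'finger_gap': 0.1}
```

View pics/top3.png

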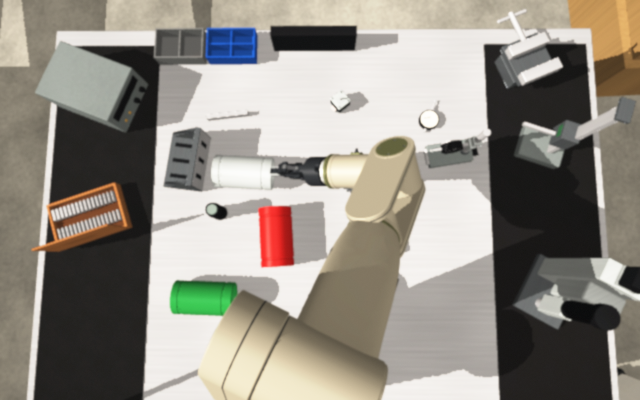

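The cylinder's foot (px 212,170) is nearing the face (px 205). The push is going cleanly, so I carry on.

{"op": "apply_moves", "data": {
  "rows": [
    [1.1,2.7,4.7,0,0,0],
    [1.1,2.7,4.7,0,0,0],
    [1.1,2.7,4.7,0,0,0],
    [1.1,2.7,4.7,0,0,0],
    [0.6,1.2,2,0,0,0]
  ]
}}

```text
time: 10.22
tool_pos: [533.0, 157.4, 89.7]
tcp_rot: [120.4, 0.3, 174.1]
ft_force: [0.6, -4.9, 5.5]
finger_gap: 0.0
grip_force: 3.8
```

{"op": "apply_moves", "data": {
  "rows": [
    [0.6,1,1.8,0,0,0],
    [0.6,1,1.8,0,0,0],
    [0.6,1,1.8,0,0,0],
    [0.6,1,1.8,0,0,0],
    [0.6,1,1.8,0,0,0]
  ]
}}

```text
time: 10.85
tool_pos: [531.4, 167.7, 89.7]
tcp_rot: [120.4, 0.3, 174.1]
ft_force: [-1.1, -5.9, 7.4]
finger_gap: -0.1
grip_force: 4.1
```

```bash
cat > cyl.py <<'E'
from h import *
from scipy.optimize import least_squares
def fit(cams=('top','side'),near=(540,230)):
  for c in cams:
    p,d=snap(c)
    for r in models.cut_out('cylinder',c):
        P,u,v=world(c,d,r['pixels'])
        if len(P)<30 or np.linalg.norm(np.median(P,0)[:2]-near)>70: continue
        Q=P[P[:,2]>50]
        f=lambda p:np.hypot((Q[:,0]-p[0]-p[1]*(Q[:,1]-230)),(Q[:,2]-p[2]))-45
        o=least_squares(f,[540,0,45],loss='soft_l1')
        print('cyl',c,np.round(o.x,3),'axis deg',90-np.degrees(np.arctan(o.x[1])),'rms',np.std(f(o.x)).round(2),'y',np.percentile(Q[:,1],[0,1,99,100]).round());break
fit();st()
E
python3 cyl.py
```

```text
cyl top [5.42606e+02 1.23000e-01 4.57280e+01] axis deg 82.99480592330391 rms 2.09 y [165. 169. 328. 337.]
cyl side [5.40048e+02 4.60000e-01 4.66790e+01] axis deg 65.2771723891721 rms 108.47 y [-137. -137.   49.   55.]
{'time': 11.0, 'joint_pos': [-21.9, 19.2, 109.3, 56.8, 82.5, -130.9], 'tool_pos': [531.2, 167.9, 89.6], 'tcp_rot': [120.4, 0.3, 174.1], 'ft_force': [-0.5, -3.7, 7.5], 'finger_gap': -0.0}
```

{"op": "apply_moves", "data": {
  "rows": [
    [0.2,0.5,0.9,0,0,0],
    [0.2,0.5,0.9,0,0,0],
    [0.2,0.5,0.9,0,0,0],
    [0.2,0.5,0.9,0,0,0],
    [0.2,0.5,0.9,0,0,0]
  ]
}}

```text
time: 11.68
tool_pos: [530.9, 172.9, 89.6]
tcp_rot: [120.4, 0.3, 174.1]
ft_force: [-0.3, -5.0, 6.8]
finger_gap: -0.1
grip_force: 4.5
```

{"op": "apply_moves", "data": {
  "rows": [
    [0.2,0.5,0.9,0,0,0],
    [0.2,0.5,0.9,0,0,0],
    [0.2,0.5,0.9,0,0,0],
    [0.2,0.5,0.9,0,0,0],
    [0.2,0.5,0.9,0,0,0]
  ]
}}

```text
time: 12.3
tool_pos: [531.5, 174.2, 89.6]
tcp_rot: [120.7, 0.5, 174.0]
ft_force: [-15.1, -47.4, 20.7]
finger_gap: 0.1
grip_force: 25.6
```

```bash
cat >> h.py <<'E'
YAW=83.;M=np.array([534.4,173.5]);nn=np.array([np.cos(np.radians(YAW)),np.sin(np.radians(YAW))])
def W(s,z): return np.r_[M+nn*(s+160),z]
E
python3 - <<'E'
from h import *
R=Rt(83,30);p,R0,_=cur()
rows([(p-R0[:,2]*45+[0,0,12],R0,5),(W(-167.4,102.3),R,5),(W(-128.4,79.8),R,5)])
E
```

```text
[[-0,2.1,-10.2,0,0,0],[-0,2,-10.2,0,0,0],[-0.1,2.1,-10.3,0,0,0],[0,2.1,-10.2,0,0,0],[0,2,-10.2,0,0,0]]
[[-0.6,-0.7,7.6,-0.002,-0.002,0.003],[-0.5,-0.6,7.6,-0.003,-0.002,0.003],[-0.6,-0.7,7.5,-0.002,-0.002,0.003],[-0.5,-0.8,7.6,-0.002,-0.003,0.003],[-0.5,-0.7,7.6,-0.003,-0.002,0.003]]
[[-0,0,9,0,0,0],[-0,0,9,0,0,0],[-0,0,9,0,0,0],[-0,0,9,0,0,0],[-0,0,9,0,0,0]]
```

{"op": "apply_moves", "data": {
  "rows": [
    [0,2,-10.2,0,0,0],
    [0,2,-10.2,0,0,0],
    [0,2,-10.2,0,0,0],
    [0,2,-10.2,0,0,0],
    [0,2,-10.2,0,0,0]
  ],
  "fingers": 36
}}

```text
time: 12.92
tool_pos: [525.6, 139.1, 123.6]
tcp_rot: [120.4, 0.2, 174.1]
ft_force: [0.1, -0.2, -0.1]
finger_gap: 35.6
grip_force: 0.0
```

Run:
```python
from h import *
import cyl
R=Rt(83,30)
rows([(W(-167.4,102.3),R,5),(W(-128.4,79.8),R,5)])
```

```text
cyl top [5.4202e+02 1.2700e-01 4.5777e+01] axis deg 82.7478495162217 rms 2.46 y [153. 175. 332. 337.]
cyl side [5.55709e+02 4.17000e-01 4.47430e+01] axis deg 67.37304418484044 rms 2.47 y [166. 166. 187. 188.]
{'time': 13.1, 'joint_pos': [-25.0, 15.7, 109.0, 54.8, 86.7, -129.1], 'tool_pos': [525.8, 139.3, 123.3], 'tcp_rot': [120.4, 0.3, 174.1], 'ft_force': [-0.2, -0.4, 0.6], 'finger_gap': 36.5}
[[-1,-0.8,6.9,-0.001,-0.003,0.003],[-0.9,-0.9,6.8,-0.002,-0.003,0.002],[-0.9,-0.8,6.9,-0.001,-0.002,0.003],[-0.9,-0.9,6.9,-0.002,-0.003,0.003],[-0.9,-0.8,6.9,-0.001,-0.003,0.003]]
[[0,0,9,-0,0,-0],[0,0,9,-0,0,-0],[0,0,9,-0,0,-0],[0,0,9,-0,0,-0],[0,0,9,-0,0,-0]]
```

{"op": "apply_moves", "data": {
  "rows": [
    [-1,-0.8,6.9,-0.001,-0.003,0.003],
    [-0.9,-0.9,6.8,-0.002,-0.003,0.002],
    [-0.9,-0.8,6.9,-0.001,-0.002,0.003],
    [-0.9,-0.9,6.9,-0.002,-0.003,0.003],
    [-0.9,-0.8,6.9,-0.001,-0.003,0.003]
  ]
}}

```text
time: 13.75
tool_pos: [533.4, 166.9, 101.8]
tcp_rot: [120.0, -0.1, 173.0]
ft_force: [-0.6, 0.3, -0.9]
finger_gap: 36.2
grip_force: 0.0
```

{"op": "apply_moves", "data": {
  "rows": [
    [0,0,9,0,0,0],
    [0,0,9,0,0,0],
    [0,0,9,0,0,0],
    [0,0,9,0,0,0],
    [0,0,9,0,0,0]
  ]
}}

```text
time: 14.38
tool_pos: [538.1, 205.6, 79.4]
tcp_rot: [120.0, -0.0, 173.0]
ft_force: [-0.9, 0.8, 0.9]
finger_gap: 36.2
grip_force: 0.0
```

Run:
```python
from h import *
st();p,d=snap('side');cv2.imwrite('pics/hook.png',cv2.resize(p[90:240,230:430,::-1],None,fx=4,fy=4,interpolation=2))
R=Rt(83,30)
rows([(W(-115.2,140.3),R,10)])
```

```text
{'time': 14.4, 'joint_pos': [-17.9, 19.8, 110.3, 60.1, 78.7, -130.0], 'tool_pos': [538.1, 205.6, 79.4], 'tcp_rot': [120.0, -0.0, 173.0], 'ft_force': [-0.9, 0.8, 0.9], 'finger_gap': 36.2}
[[-0.1,5.9,-2,-0,-0,-0],[-0,5.9,-2.1,-0,-0,-0],[-0.1,5.9,-2,-0,-0,-0],[-0.1,5.9,-2.1,-0,-0.001,-0],[-0,5.9,-2,-0,0,-0.001]]
[[-0.1,6,-2.1,-0,0,0],[-0.1,5.9,-2,-0,0,0],[-0.1,5.9,-2.1,-0,-0,0],[-0,5.9,-2,-0,-0,0],[-0.1,5.9,-2.1,-0,-0,-0]]
```

View pics/hook.png

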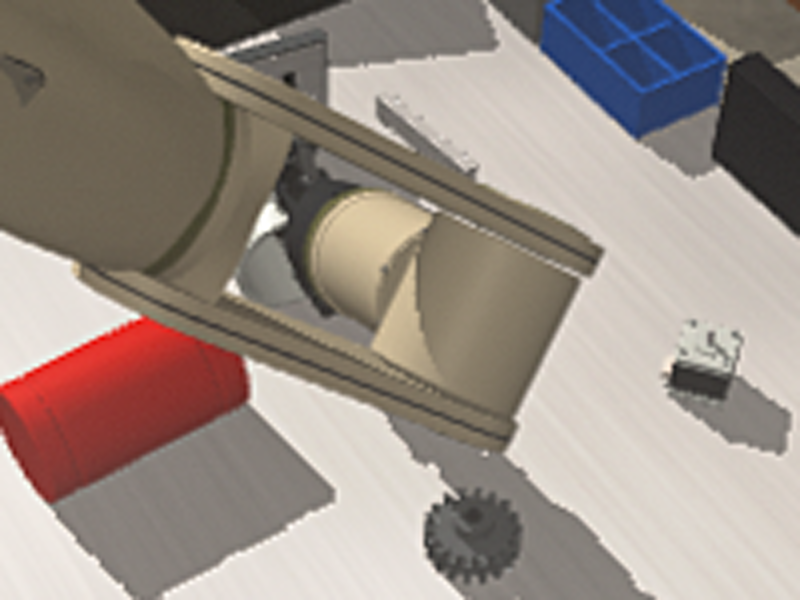

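The arm hides the mouth at about px (270,260) in this crop. Insertion showed no contact force, so I lift the lip.

{"op": "apply_moves", "data": {
  "rows": [
    [0,5.9,-2,0,0,0],
    [0,5.9,-2,0,0,0],
    [0,5.9,-2,0,0,0],
    [-0.1,5.9,-2,0,0,0],
    [-0.1,5.9,-2,0,0,0]
  ]
}}

```text
time: 15.05
tool_pos: [539.6, 210.0, 110.8]
tcp_rot: [120.1, 0.0, 172.9]
ft_force: [-0.4, -6.6, -2.2]
finger_gap: 36.3
grip_force: 2.9
```

{"op": "apply_moves", "data": {
  "rows": [
    [-0.1,5.9,-2.1,0,0,0],
    [0,5.9,-2,0,0,0],
    [0,5.9,-2,0,0,0],
    [-0.1,5.9,-2,0,0,0],
    [-0.1,5.9,-2,0,0,0]
  ]
}}

```text
time: 15.68
tool_pos: [539.8, 217.4, 141.2]
tcp_rot: [120.0, -0.1, 173.0]
ft_force: [-0.4, 0.5, -4.3]
finger_gap: 35.8
grip_force: 1.6
```

{"op": "apply_moves", "data": {
  "rows": [
    [0,0,0,0,0,0],
    [0,0,0,0,0,0],
    [0,0,0,0,0,0],
    [0,0,0,0,0,0],
    [0,0,0,0,0,0]
  ],
  "fingers": 0,
  "grip_force": 30
}}

```text
time: 16.3
tool_pos: [540.3, 216.9, 140.9]
tcp_rot: [120.0, -0.0, 173.0]
ft_force: [-0.2, -4.7, -0.2]
finger_gap: 7.7
grip_force: 28.5
```

```bash
cat >> h.py <<'E'
def ab(t):
    t=np.radians(t);return np.array([-np.cos(t),np.sin(t)]),np.array([np.sin(t),np.cos(t)])
def Pth(t,c):
    a,b=ab(t);return np.array([0,90*np.cos(np.radians(t))])+c[0]*a+c[1]*b
def lift(ts,c,lat=0):
    way=[]
    for t in ts: 
        s,z=Pth(t,c);q=W(s,z);q[:2]+=lat*np.array([nn[1],-nn[0]]);way.append((q,Rt(83,t),1))
    rows(way)
E
python3 - <<'E'
from h import *
p,R,s=cur();st()
sz=np.array([(p[:2]-M)@nn-160,p[2]]);lat=(p[:2]-M)@[nn[1],-nn[0]]
a,b=ab(30);v=sz-[0,90*np.cos(np.radians(30))];c=(v@a,v@b);print(sz,c,lat)
lift(np.arange(33,91,3),c,lat)
E
```

```text
{'time': 16.3, 'joint_pos': [-16.7, 12.4, 110.8, 59.7, 81.2, -123.5], 'tool_pos': [540.3, 216.9, 140.9], 'tcp_rot': [120.0, -0.0, 173.0], 'ft_force': [-0.2, -4.7, -0.2], 'finger_gap': 7.7}
[-116.24537306  140.94769056] (np.float64(132.17414825482868), np.float64(-3.5584058968149908)) 0.5340929435056583
[[0,4.8,1.2,0.052,-0,-0],[0,4.7,1.5,0.052,-0,-0],[0,4.6,1.7,0.053,-0,-0],[0,4.5,1.9,0.052,-0,-0],[0,4.5,2.1,0.052,-0,-0]]
[[0,4.5,2.5,0.053,-0,-0],[0,4.6,2.6,0.052,-0,-0],[0,4.5,2.9,0.053,-0,-0],[0,4.7,3.1,0.052,-0,-0],[0,4.7,3.4,0.052,-0,-0]]
[[0,4.9,3.6,0.053,-0,-0],[0,5,3.8,0.052,-0,-0],[0,5.1,4,0.052,-0,-0],[0,5.3,4.1,0.053,-0,-0],[0,5.6,4.3,0.052,-0,-0]]
[[0,5.7,4.4,0.052,-0,-0],[0,5.9,4.5,0.053,-0,-0],[0,6.2,4.6,0.052,-0,-0],[0,6.5,4.7,0.053,-0,-0],[0,6.7,4.7,0.052,-0,-0]]
```

{"op": "apply_moves", "data": {
  "rows": [
    [0,4.8,1.2,0.052,0,0],
    [0,4.7,1.5,0.052,0,0],
    [0,4.6,1.7,0.053,0,0],
    [0,4.5,1.9,0.052,0,0],
    [0,4.5,2.1,0.052,0,0]
  ]
}}

```text
time: 16.92
tool_pos: [542.0, 237.1, 154.0]
tcp_rot: [135.1, -0.1, 173.0]
ft_force: [0.1, -1.1, -4.5]
finger_gap: 8.0
grip_force: 28.6
```

```bash
cat > l.py <<'E'
from h import *
import sys
st();t0=90-(180-sense()['tcp_rot'][0]) if 0 else None
p,R,s=cur();t=np.degrees(np.arcsin(-R[2,2]));sz=np.array([(p[:2]-M)@nn-160,p[2]]);print('tilt',t,'sz',sz,'want',Pth(t,(132.17,-3.56)))
lift(np.arange(*map(float,sys.argv[1:])),(132.17,-3.56),.5)
E
python3 l.py 48 61 3
```

```text
{'time': 16.9, 'joint_pos': [-7.8, 3.8, 109.4, 47.1, 74.5, -107.3], 'tool_pos': [542.0, 237.1, 154.0], 'tcp_rot': [135.1, -0.1, 173.0], 'ft_force': [0.1, -1.1, -4.5], 'finger_gap': 8.0}
tilt 45.089949508967635 sz [-95.89374196 154.01287679] want [-95.83271554 154.63118769]
[[-0.7,4.9,1.9,0.051,-0.001,-0.001],[0,4.5,2.7,0.052,-0,0],[0,4.5,2.9,0.053,-0,0],[0,4.7,3.1,0.052,-0,0],[0,4.7,3.4,0.052,-0,0]]
```

{"op": "apply_moves", "data": {
  "rows": [
    [0,4.6,2.3,0.052,0,0],
    [0,4.5,2.6,0.052,0,0],
    [0,4.5,2.9,0.053,0,0],
    [0,4.7,3.1,0.052,0,0],
    [0,4.7,3.4,0.052,0,0]
  ]
}}

```text
time: 17.55
tool_pos: [545.0, 263.8, 157.1]
tcp_rot: [150.0, -0.1, 173.0]
ft_force: [-0.5, -1.8, -3.0]
finger_gap: 7.9
grip_force: 28.7
```

{"op": "apply_moves", "data": {
  "rows": [
    [0,4.9,3.6,0.053,0,0],
    [0,5,3.8,0.052,0,0],
    [0,5.1,4,0.052,0,0],
    [0,5.3,4.1,0.053,0,0],
    [0,5.6,4.3,0.052,0,0]
  ]
}}

```text
time: 18.18
tool_pos: [548.7, 295.2, 149.4]
tcp_rot: [165.1, -0.2, 173.0]
ft_force: [0.5, -0.6, -2.3]
finger_gap: 8.1
grip_force: 28.9
```

```bash
python3 l.py 77 91 1.5;python3 - <<'E'
from h import *
p,d=snap('side');cv2.imwrite('pics/up.png',cv2.resize(p[60:210,200:400,::-1],None,fx=4,fy=4,interpolation=2))
E
```

```text
{'time': 18.2, 'joint_pos': [15.4, 7.2, 95.5, 14.6, 72.1, -71.4], 'tool_pos': [548.7, 295.2, 149.4], 'tcp_rot': [165.1, -0.2, 173.0], 'ft_force': [0.5, -0.6, -2.3], 'finger_gap': 8.1}
tilt 75.07159944302336 sz [-37.46679471 149.35093653] want [-37.48839337 149.97702689]
[[-1.2,3.8,2.2,0.034,-0.003,-0],[0,3,2.2,0.026,0,-0],[0,3,2.2,0.026,0,-0],[0,3,2.2,0.026,0,-0],[0,3.1,2.3,0.026,0,-0]]
[[0,3.2,2.3,0.027,0,-0],[0,3.3,2.3,0.026,0,-0],[0,3.3,2.3,0.026,0,-0],[0,3.3,2.3,0.026,0,-0],[0,3.4,2.3,0.026,0,-0]]
```

View pics/up.png

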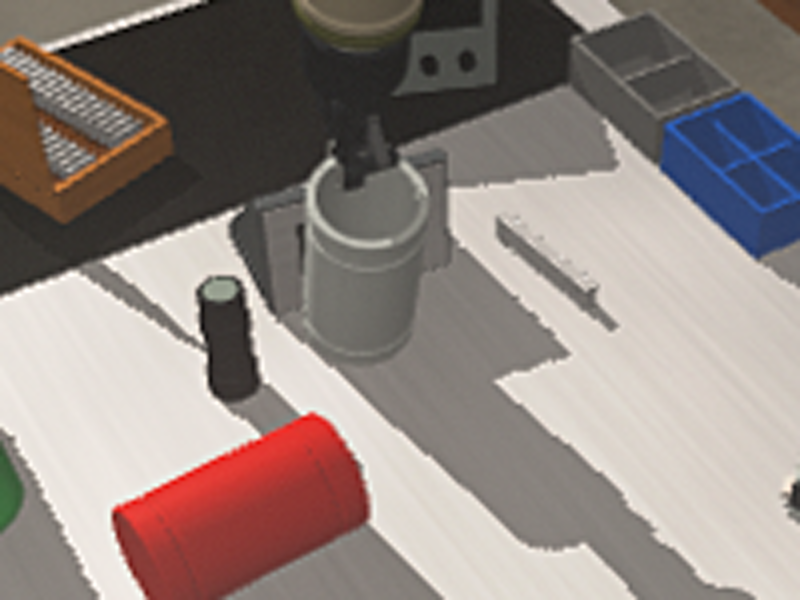

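The cylinder stands tilted 75° against the face (crop px 365,260), with its foot on the plate. I finish the rise slowly.

{"op": "apply_moves", "data": {
  "rows": [
    [0,3,2,0.026,0,0],
    [0,3,2.1,0.026,0,0],
    [0,3,2.1,0.026,0,0],
    [0,3,2.1,0.026,0,0],
    [0,3,2.2,0.026,0,0]
  ]
}}

```text
time: 18.85
tool_pos: [551.5, 311.6, 142.4]
tcp_rot: [172.5, -0.1, 173.0]
ft_force: [0.5, -2.9, -6.2]
finger_gap: 7.5
grip_force: 28.5
```

{"op": "apply_moves", "data": {
  "rows": [
    [0,3.1,2.2,0.026,0,0],
    [0,3.2,2.2,0.026,0,0],
    [0,3.2,2.2,0.026,0,0],
    [0,3.3,2.2,0.026,0,0],
    [0,3.4,2.2,0.026,0,0]
  ]
}}

```text
time: 19.48
tool_pos: [553.8, 327.9, 133.2]
tcp_rot: [-180.0, -0.0, 173.0]
ft_force: [-2.7, -14.3, -2.8]
finger_gap: 7.7
grip_force: 28.8
```

```bash
python3 l.py 90 90.5 1
```

```text
{'time': 19.5, 'joint_pos': [26.1, 17.7, 83.9, 0.0, 78.4, -56.9], 'tool_pos': [553.8, 327.9, 133.2], 'tcp_rot': [-180.0, -0.0, 173.0], 'ft_force': [-2.7, -14.3, -2.8], 'finger_gap': 7.7}
tilt 89.94604040839306 sz [ -4.34632958 133.21771093] want [ -3.68447248 132.25134819]
[[-0.1,0.8,1,-0,-0.001,-0]]
```

{"op": "apply_moves", "data": {
  "rows": [
    [0,-0.2,0.4,0,0,0],
    [0,-0.2,0.4,0,0,0],
    [0,-0.2,0.3,0,0,0],
    [0,0,0,0,0,0],
    [0,0,0,0,0,0]
  ]
}}

```text
time: 20.1
tool_pos: [553.7, 327.4, 132.4]
tcp_rot: [179.9, -0.1, 173.0]
ft_force: [-2.8, -6.7, -3.0]
finger_gap: 7.8
grip_force: 28.6
```

{"op": "apply_moves", "data": {
  "rows": [
    [0,0,0,0,0,0],
    [0,0,0,0,0,0],
    [0,0,0,0,0,0],
    [0,0,0,0,0,0],
    [0,0,0,0,0,0]
  ],
  "fingers": 13
}}

```text
time: 20.72
tool_pos: [554.0, 328.3, 132.6]
tcp_rot: [179.8, 0.0, 173.0]
ft_force: [0.5, -0.4, -0.0]
finger_gap: 13.0
grip_force: 0.0
```

{"op": "apply_moves", "data": {
  "rows": [
    [0,0,0,0,0,0],
    [0,0,0,0,0,0],
    [0,0,0,0,0,0],
    [0,0,0,0,0,0],
    [0,0,0,0,0,0]
  ],
  "fingers": 0,
  "grip_force": 25
}}

```text
time: 21.35
tool_pos: [553.9, 327.3, 132.6]
tcp_rot: [179.9, -0.0, 173.0]
ft_force: [-2.2, -4.8, 3.5]
finger_gap: 7.5
grip_force: 24.5
```

Run:
```python
from h import *
st()
for c in ('top','side'):
    p,d=snap(c)
    for r in models.cut_out('cylinder',c):
        P,u,v=world(c,d,r['pixels']);
        if np.linalg.norm(np.median(P,0)[:2]-(550,290))<60:
            T=P[(P[:,2]>152)&(P[:,2]<166)];print(c,len(T),T.min(0).round(1),T.max(0).round(1),np.median(T,0).round(1),cv2.minEnclosingCircle(T[:,:2].astype(np.float32)))
```

```text
{'time': 21.4, 'joint_pos': [26.0, 17.6, 84.1, 0.1, 78.2, -57.1], 'tool_pos': [553.9, 327.3, 132.6], 'tcp_rot': [179.9, -0.0, 173.0], 'ft_force': [-2.2, -4.8, 3.5], 'finger_gap': 7.5}
top 213 [505.9 242.6 152. ] [595.  316.6 165.8] [557.  263.8 160.4] ((551.8385620117188, 286.91192626953125), 45.94233322143555)
side 182 [503.3 237.8 152.1] [591.  324.4 164.9] [541.9 263.2 158.9] ((549.8070678710938, 280.062255859375), 46.667083740234375)
```

```bash
cat >> h.py <<'E'
def tcp(ax,yaw,z=132.6):
    a=np.radians(yaw);return np.array([ax[0]+41.5*np.cos(a),ax[1]+41.5*np.sin(a),z])
def axis():
    p,R,s=cur();y=np.degrees(np.arctan2(R[1,1],R[0,1]));print('axis',p[:2]-41.5*R[:2,1],'yaw',y,'tiltdeg',np.degrees(R[:2,2]))
E
python3 - <<'E'
from h import *
D=lambda y:Rt(y,90)
rows([(tcp((553,265),83),D(83),5),(tcp((642,60),88),D(88),20)])
E
```

```text
[[-1.3,-4.1,-0,0,-0,-0],[-1.4,-4.1,-0,0.001,-0,-0],[-1.3,-4.1,-0,0,-0,-0],[-1.3,-4.1,-0.1,0.001,-0,-0],[-1.4,-4.1,0,-0,-0,-0]]
[[-5.5,-9.6,0,0,-0,-0.004],[-5.4,-9.7,0,0,-0,-0.005],[-5.4,-9.7,0,0,-0,-0.004],[-5.4,-9.7,0,0,-0,-0.005],[-5.3,-9.7,0,0,-0,-0.004]]
[[-5.3,-9.8,0,0,-0,-0.004],[-5.2,-9.7,0,0,-0,-0.005],[-5.2,-9.8,0,0,-0,-0.004],[-5.2,-9.9,0,0,-0,-0.004],[-5.1,-9.8,0,0,-0,-0.005]]
[[-5,-9.9,0,0,-0,-0.004],[-5,-9.9,0,0,-0,-0.005],[-5,-9.9,0,0,-0,-0.004],[-4.9,-9.9,0,0,-0,-0.004],[-4.9,-10,0,0,-0,-0.005]]
[[-4.9,-9.9,0,0,-0,-0.004],[-4.8,-10,0,0,-0,-0.004],[-4.7,-10,0,0,-0,-0.005],[-4.7,-10.1,0,0,-0,-0.004],[-4.7,-10,0,0,-0,-0.005]]
```

{"op": "apply_moves", "data": {
  "rows": [
    [-1.3,-4.1,0,0,0,0],
    [-1.3,-4.1,0,0,0,0],
    [-1.3,-4.1,0,0,0,0],
    [-1.3,-4.1,0,0,0,0],
    [-1.4,-4.1,0,0,0,0]
  ]
}}

```text
time: 22.18
tool_pos: [558.1, 307.0, 132.7]
tcp_rot: [179.8, 0.0, 173.0]
ft_force: [-1.3, 4.2, 5.7]
finger_gap: 8.0
grip_force: 25.4
```

{"op": "apply_moves", "data": {
  "rows": [
    [-5.5,-9.6,0,0,0,-0.004],
    [-5.4,-9.7,0,0,0,-0.005],
    [-5.4,-9.7,0,0,0,-0.004],
    [-5.4,-9.7,0,0,0,-0.005],
    [-5.3,-9.7,0,0,0,-0.004]
  ]
}}

```text
time: 22.8
tool_pos: [579.4, 255.7, 132.7]
tcp_rot: [179.8, -0.0, 174.3]
ft_force: [-2.4, 4.2, 6.4]
finger_gap: 7.6
grip_force: 25.6
```

```bash
python3 -c "
from h import *
axis();st()"
```

```text
axis [575.2339394  214.38187667] yaw 84.28198281121662 tiltdeg [0.01430293 0.21833641]
{'time': 22.8, 'joint_pos': [19.1, 16.1, 85.9, 0.2, 77.9, -65.3], 'tool_pos': [579.4, 255.7, 132.7], 'tcp_rot': [179.8, -0.0, 174.3], 'ft_force': [-2.4, 4.2, 6.4], 'finger_gap': 7.6}
```

{"op": "apply_moves", "data": {
  "rows": [
    [-5.3,-9.8,0,0,0,-0.004],
    [-5.2,-9.7,0,0,0,-0.005],
    [-5.2,-9.8,0,0,0,-0.004],
    [-5.2,-9.9,0,0,0,-0.004],
    [-5.1,-9.8,0,0,0,-0.005]
  ]
}}

```text
time: 23.42
tool_pos: [600.8, 204.5, 132.7]
tcp_rot: [179.8, -0.0, 175.5]
ft_force: [-1.5, 7.3, 7.4]
finger_gap: 7.7
grip_force: 25.8
```

{"op": "apply_moves", "data": {
  "rows": [
    [-5,-9.9,0,0,0,-0.004],
    [-5,-9.9,0,0,0,-0.005],
    [-5,-9.9,0,0,0,-0.004],
    [-4.9,-9.9,0,0,0,-0.004],
    [-4.9,-10,0,0,0,-0.005]
  ]
}}

```text
time: 24.05
tool_pos: [622.1, 153.4, 132.7]
tcp_rot: [179.8, 0.0, 176.8]
ft_force: [-1.5, 5.9, 8.0]
finger_gap: 8.0
grip_force: 25.9
```

{"op": "apply_moves", "data": {
  "rows": [
    [-4.9,-9.9,0,0,0,-0.004],
    [-4.8,-10,0,0,0,-0.004],
    [-4.7,-10,0,0,0,-0.005],
    [-4.7,-10.1,0,0,0,-0.004],
    [-4.7,-10,0,0,0,-0.005]
  ]
}}

```text
time: 24.68
tool_pos: [643.5, 102.3, 132.6]
tcp_rot: [179.8, 0.0, 178.1]
ft_force: [-2.6, 5.9, 9.6]
finger_gap: 7.4
grip_force: 26.0
```

Run:
```python
from h import *
axis();st();p,_,_=cur();z=p[2]
D=lambda y:Rt(y,90)
rows([(tcp((643,-90),93,z),D(93),15),(tcp((582,-233),99.5,z),D(99.5),15)])
```

```text
axis [642.107815    60.82059583] yaw 88.06741377980882 tiltdeg [0.02667478 0.21673032]
{'time': 24.7, 'joint_pos': [4.4, 18.8, 82.6, 0.2, 78.5, -83.7], 'tool_pos': [643.5, 102.3, 132.6], 'tcp_rot': [179.8, 0.0, 178.1], 'ft_force': [-2.6, 5.9, 9.6], 'finger_gap': 7.4}
[[-0.2,-10.1,-0,0,0,-0.006],[-0.1,-10,-0.1,0.001,0,-0.005],[-0,-10.1,-0,-0,0,-0.006],[-0,-10,-0,0,0,-0.006],[0.1,-10.1,-0.1,0,0,-0.006]]
[[0.1,-10,0,0.001,0,-0.005],[0.2,-10.1,-0,-0,0,-0.006],[0.2,-10.1,-0,0,0,-0.006],[0.3,-10,-0,0,0,-0.006],[0.4,-10.1,-0.1,0.001,0,-0.005]]
[[0.4,-10,0,-0,0,-0.006],[0.5,-10.1,0,0,0,-0.006],[0.5,-10,0,0,0,-0.006],[0.6,-10,0,0.001,0,-0.005],[0.6,-10.1,0,-0,0,-0.006]]
[[4.9,-9.3,0,-0,0,-0.008],[4.9,-9.3,0,-0,0,-0.007],[5,-9.3,0,-0,0,-0.008],[5.1,-9.2,0,-0,0,-0.007],[5.2,-9.1,0,-0,0,-0.008]]
[[5.2,-9.2,0,-0,0,-0.007],[5.3,-9.1,0,-0,0,-0.008],[5.4,-9,0,-0,0,-0.008],[5.4,-9,0,-0,0,-0.007],[5.5,-9,0,-0,0,-0.008]]
[[5.6,-8.9,0,-0,0,-0.007],[5.6,-8.9,0,-0,0,-0.008],[5.7,-8.9,0,-0,0,-0.007],[5.8,-8.8,0,-0,0,-0.008],[5.8,-8.7,0,-0,0,-0.008]]
```

{"op": "apply_moves", "data": {
  "rows": [
    [-0.2,-10.1,-0.1,0,0,-0.006],
    [-0.1,-10,-0.1,0.001,0,-0.005],
    [0,-10.1,0,0,0,-0.006],
    [0,-10,0,0,0,-0.006],
    [0.1,-10.1,0,0,0,-0.006]
  ]
}}

```text
time: 25.3
tool_pos: [642.7, 52.0, 132.6]
tcp_rot: [179.8, 0.1, 179.7]
ft_force: [0.8, 4.7, 7.4]
finger_gap: 8.0
grip_force: 25.7
```

{"op": "apply_moves", "data": {
  "rows": [
    [0.1,-10,0,0.001,0,-0.005],
    [0.2,-10.1,0,0,0,-0.006],
    [0.2,-10.1,0,0,0,-0.006],
    [0.3,-10,0,0,0,-0.006],
    [0.4,-10.1,0,0.001,0,-0.005]
  ]
}}

```text
time: 25.92
tool_pos: [641.8, 1.6, 132.6]
tcp_rot: [180.0, 0.1, -178.7]
ft_force: [-0.1, 5.1, 8.2]
finger_gap: 7.8
grip_force: 25.6
```

{"op": "apply_moves", "data": {
  "rows": [
    [0.4,-10,0,0,0,-0.006],
    [0.5,-10.1,0,0,0,-0.006],
    [0.5,-10,0,0,0,-0.006],
    [0.6,-10,0,0.001,0,-0.005],
    [0.6,-10.1,0,0,0,-0.006]
  ]
}}

```text
time: 26.55
tool_pos: [640.9, -48.6, 132.6]
tcp_rot: [-180.0, 0.1, -177.0]
ft_force: [-0.4, 5.4, 8.0]
finger_gap: 7.5
grip_force: 25.6
```

{"op": "apply_moves", "data": {
  "rows": [
    [4.9,-9.3,0,0,0,-0.008],
    [4.9,-9.3,0,0,0,-0.007],
    [5,-9.3,0,0,0,-0.008],
    [5.1,-9.2,0,0,0,-0.007],
    [5.2,-9.1,0,0,0,-0.008]
  ]
}}

```text
time: 27.18
tool_pos: [619.1, -96.7, 132.6]
tcp_rot: [-179.9, 0.1, -174.8]
ft_force: [2.1, 4.9, 7.1]
finger_gap: 7.4
grip_force: 25.5
```

{"op": "apply_moves", "data": {
  "rows": [
    [5.2,-9.2,0,0,0,-0.007],
    [5.3,-9.1,0,0,0,-0.008],
    [5.4,-9,0,0,0,-0.008],
    [5.4,-9,0,0,0,-0.007],
    [5.5,-9,0,0,0,-0.008]
  ]
}}

```text
time: 27.8
tool_pos: [597.1, -144.5, 132.6]
tcp_rot: [-179.9, 0.1, -172.6]
ft_force: [1.7, 4.7, 5.5]
finger_gap: 7.9
grip_force: 25.5
```

Run:
```python
from h import *
axis();st();p,_,_=cur();z=p[2]
for c in ('top','side'):
    pic,d=snap(c,f'{c}5.png')
    for r in models.cut_out('cylinder',c):
        P,u,v=world(c,d,r['pixels'])
        if np.linalg.norm(np.median(P,0)[:2]-(600,-190))<60:
            T=P[(P[:,2]>152)&(P[:,2]<166)];print(c,len(T),cv2.minEnclosingCircle(T[:,:2].astype(np.float32)))
    for r in models.cut_out('gauge',c):
        P,u,v=world(c,d,r['pixels']);Q=P[(P[:,2]>17)&(P[:,2]<32)]
        print('gauge',c,len(Q),cv2.boxPoints(cv2.minAreaRect(Q[:,:2].astype(np.float32))).round().tolist());break
D=lambda y:Rt(y,90)
rows([(tcp((582,-233),99.5,z),D(99.5),5)])
```

```text
axis [ 602.40602696 -185.64818567] yaw 97.35347737377796 tiltdeg [ 0.07936734 -0.04916513]
{'time': 27.8, 'joint_pos': [-18.4, 13.3, 89.2, -0.0, 77.4, -115.7], 'tool_pos': [597.1, -144.5, 132.6], 'tcp_rot': [-179.9, 0.1, -172.6], 'ft_force': [1.7, 4.7, 5.5], 'finger_gap': 7.9}
top 105 ((602.0574340820312, -183.7906494140625), 44.771907806396484)
gauge top 651 [[561.0, -298.0], [583.0, -429.0], [647.0, -418.0], [625.0, -287.0]]
side 263 ((601.1822509765625, -190.73765563964844), 45.780948638916016)
gauge side 1044 [[557.0, -304.0], [580.0, -433.0], [643.0, -422.0], [621.0, -293.0]]
[[5.4,-8.7,0,-0.001,-0,-0.008],[5.6,-8.6,0,-0,0,-0.007],[5.5,-8.6,0.1,-0.001,-0,-0.008],[5.7,-8.5,-0,-0,0,-0.008],[5.7,-8.5,-0,-0.001,-0,-0.008]]
```

View pics/top5.png

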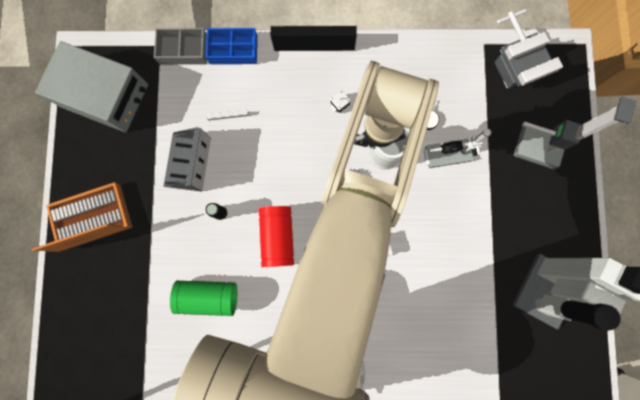

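The top view shows the cylinder under the wrist at px (382,155), with the gauge nose ahead at px (426,155) and everything else undisturbed. I move to the standoff.

{"op": "apply_moves", "data": {
  "rows": [
    [5.4,-8.7,0,0,0,-0.008],
    [5.6,-8.6,0,0,0,-0.007],
    [5.5,-8.6,0,0,0,-0.008],
    [5.7,-8.5,0,0,0,-0.008],
    [5.7,-8.5,0,0,0,-0.008]
  ]
}}

```text
time: 28.72
tool_pos: [575.5, -190.9, 132.6]
tcp_rot: [-179.9, 0.1, -170.4]
ft_force: [2.0, 4.1, 6.5]
finger_gap: 7.6
grip_force: 25.5
```

Run:
```python
from h import *
axis();st();p,_,_=cur();z=p[2]
D=lambda y:Rt(y,90)
rows([(tcp((584.4-.165*3,-249.5+.986*3),99.5,z),D(99.5),10)])
```

```text
axis [ 582.46188153 -231.83130034] yaw 99.59365469979554 tiltdeg [ 0.06954258 -0.05122496]
{'time': 28.7, 'joint_pos': [-23.2, 12.1, 90.6, -0.0, 77.2, -122.8], 'tool_pos': [575.5, -190.9, 132.6], 'tcp_rot': [-179.9, 0.1, -170.4], 'ft_force': [2.0, 4.1, 6.5], 'finger_gap': 7.6}
[[0.1,-1.5,0,-0,0,0],[0.1,-1.4,0,-0,0,0],[0.1,-1.5,0,-0,0,0],[0.1,-1.5,0,-0,0,0.001],[0.1,-1.5,0,-0.001,0.001,-0]]
[[0.1,-1.4,0,0,-0,-0],[0.1,-1.5,0,0,-0,0],[0.1,-1.5,0,0,-0,0],[0.1,-1.5,0,0,-0,0],[0.1,-1.4,0,-0,0,0.001]]
```

{"op": "apply_moves", "data": {
  "rows": [
    [0.1,-1.5,0,0,0,0],
    [0.1,-1.5,0,0,0,0],
    [0.1,-1.5,0,0,0,0],
    [0.1,-1.5,0,0,0,0],
    [0.1,-1.5,0,0,0,0]
  ]
}}

```text
time: 29.35
tool_pos: [575.9, -197.9, 132.6]
tcp_rot: [-180.0, -0.0, -170.4]
ft_force: [0.4, 6.0, 9.0]
finger_gap: 7.9
grip_force: 25.8
```

{"op": "apply_moves", "data": {
  "rows": [
    [0.1,-1,0,0,0,0],
    [0.1,-1,0,0,0,0],
    [0.1,-1,0,0,0,0],
    [0.1,-1,0,0,0,0],
    [0.1,-1,0,0,0,0]
  ]
}}

```text
time: 29.98
tool_pos: [576.3, -202.9, 132.6]
tcp_rot: [-180.0, 0.0, -170.4]
ft_force: [-0.1, 4.7, 8.4]
finger_gap: 8.0
grip_force: 25.7
```

{"op": "apply_moves", "data": {
  "rows": [
    [0,-0.5,0,0,0,0],
    [0,-0.5,0,0,0,0],
    [0,-0.5,0,0,0,0],
    [0,-0.5,0,0,0,0],
    [0,-0.5,0,0,0,0]
  ]
}}

```text
time: 30.6
tool_pos: [576.7, -205.4, 132.6]
tcp_rot: [-180.0, -0.0, -170.4]
ft_force: [-0.4, 6.0, 9.0]
finger_gap: 7.8
grip_force: 25.8
```

{"op": "apply_moves", "data": {
  "rows": [
    [0,-0.4,0,0,0,0],
    [0,-0.4,0,0,0,0],
    [0,-0.4,0,0,0,0],
    [0,-0.4,0,0,0,0],
    [0,-0.4,0,0,0,0]
  ]
}}

```text
time: 31.22
tool_pos: [577.0, -207.2, 132.6]
tcp_rot: [-180.0, -0.0, -170.4]
ft_force: [-1.3, 6.7, 9.4]
finger_gap: 7.8
grip_force: 25.9
```

{"op": "apply_moves", "data": {
  "rows": [
    [0,-0.3,0,0,0,0],
    [0,-0.3,0,0,0,0],
    [0,-0.3,0,0,0,0],
    [0,-0.3,0,0,0,0],
    [0,-0.3,0,0,0,0]
  ]
}}

```text
time: 31.85
tool_pos: [577.2, -208.7, 132.6]
tcp_rot: [-180.0, -0.0, -170.4]
ft_force: [-0.7, 6.2, 9.7]
finger_gap: 7.8
grip_force: 25.9
```

{"op": "apply_moves", "data": {
  "rows": [
    [0,-0.3,0,0,0,0],
    [0,-0.3,0,0,0,0],
    [0,-0.3,0,0,0,0],
    [0,-0.3,0,0,0,0],
    [0,-0.3,0,0,0,0]
  ]
}}

```text
time: 32.48
tool_pos: [577.4, -210.1, 132.6]
tcp_rot: [-180.0, -0.0, -170.4]
ft_force: [-1.1, 7.8, 9.4]
finger_gap: 7.8
grip_force: 25.9
```

{"op": "apply_moves", "data": {
  "rows": [
    [0,-0.2,0,0,0,0],
    [0,-0.2,0,0,0,0],
    [0,-0.2,0,0,0,0],
    [0,-0.2,0,0,0,0],
    [0,-0.2,0,0,0,0]
  ]
}}

```text
time: 33.1
tool_pos: [577.6, -210.7, 132.7]
tcp_rot: [180.0, -0.0, -170.4]
ft_force: [-1.5, 9.2, 11.6]
finger_gap: 8.0
grip_force: 26.2
```

{"op": "apply_moves", "data": {
  "rows": [
    [0,-0.2,0,0,0,0],
    [0,-0.2,0,0,0,0],
    [0,-0.2,0,0,0,0],
    [0,-0.2,0,0,0,0],
    [0,0,0,0,0,0]
  ]
}}

```text
time: 33.72
tool_pos: [577.8, -211.1, 132.9]
tcp_rot: [179.9, -0.0, -170.4]
ft_force: [-3.1, 9.3, 12.8]
finger_gap: 8.1
grip_force: 26.5
```

Run:
```python
from h import *
axis();st();print(sense()['wrist_torque'])
for c in ('top','side'):
    for n in ('plunger','gauge'): print(n,c,[(np.round(r['xyz'],1).tolist(),round(r['confidence'],2)) for r in (snap(c) and models.place_of(n,c))][:2]) if n=='gauge' else None
    pic,d=snap(c)
    for r in models.cut_out('cylinder',c):
        P,u,v=world(c,d,r['pixels'])
        if np.linalg.norm(np.median(P,0)[:2]-(590,-250))<60:
            T=P[(P[:,2]>152)&(P[:,2]<166)];print(c,len(T),cv2.minEnclosingCircle(T[:,:2].astype(np.float32)))
```

```text
axis [ 584.70368067 -252.01279094] yaw 99.60047284150446 tiltdeg [-0.01337616  0.05712058]
{'time': 33.7, 'joint_pos': [-24.9, 13.5, 89.0, 0.0, 77.6, -124.5], 'tool_pos': [577.8, -211.1, 132.9], 'tcp_rot': [179.9, -0.0, -170.4], 'ft_force': [-3.1, 9.3, 12.8], 'finger_gap': 8.1}
[1.7703287  0.34364954 0.0545437 ]
gauge top [([592.9, -296.9, -3.2], 0.73), ([751.5, -54.5, 3.3], 0.23)]
top 123 ((578.074462890625, -250.79452514648438), 43.08541488647461)
gauge side [([590.4, -292.3, -0.2], 0.87), ([570.7, 329.8, 0.7], 0.65)]
side 301 ((584.9725341796875, -252.8380889892578), 47.09439468383789)
```

{"op": "apply_moves", "data": {
  "rows": [
    [0,0,0,0,0,0],
    [0,0,0,0,0,0],
    [0,0,0,0,0,0],
    [0,0,0,0,0,0],
    [0,0,0,0,0,0]
  ],
  "fingers": 16
}}

```text
time: 34.75
tool_pos: [577.7, -212.5, 131.7]
tcp_rot: [-179.9, -0.0, -170.4]
ft_force: [0.1, -0.1, -1.6]
finger_gap: 15.9
grip_force: 0.0
```

Run:
```python
from h import *
axis();st()
s=sense()['tool_pos']
p,d=snap('side');cv2.imwrite('pics/fin.png',cv2.resize(p[170:320,340:540,::-1],None,fx=4,fy=4,interpolation=2))
```

```text
axis [ 584.62316858 -253.39693868] yaw 99.55838606060681 tiltdeg [-0.02711604 -0.06148543]
{'time': 34.8, 'joint_pos': [-24.9, 13.6, 89.0, -0.1, 77.4, -124.5], 'tool_pos': [577.7, -212.5, 131.7], 'tcp_rot': [-179.9, -0.0, -170.4], 'ft_force': [0.1, -0.1, -1.6], 'finger_gap': 15.9}
```

View pics/fin.png

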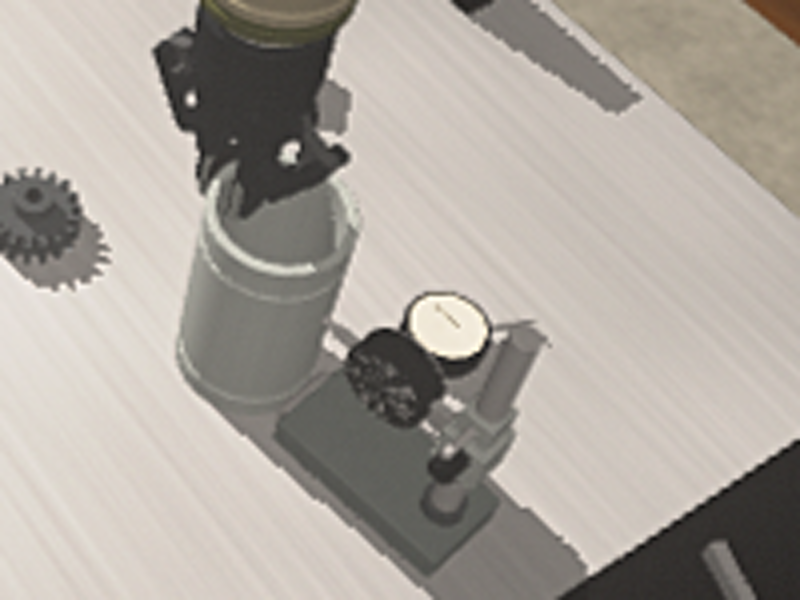

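{"op": "apply_moves", "data": {
  "rows": [
    [0,0,0,0,0,0],
    [0,0,-2,0,0,0],
    [0,0,-8,0,0,0],
    [0,0,-12,0,0,0],
    [0,0,-15,0,0,0]
  ],
  "fingers": 24
}}

```text
time: 35.42
tool_pos: [577.9, -212.4, 170.0]
tcp_rot: [-179.9, -0.0, -170.4]
ft_force: [0.2, -0.0, 0.9]
finger_gap: 24.1
grip_force: 0.0
```

{"op": "apply_moves", "data": {
  "rows": [
    [0,10,-20,0,0,0],
    [0,30,-20,0,0,0],
    [0,40,-20,0,0,0],
    [0,40,-20,0,0,0],
    [0,40,-10,0,0,0]
  ]
}}

```text
time: 36.05
tool_pos: [551.5, -52.9, 261.8]
tcp_rot: [-179.9, 0.2, -170.4]
ft_force: [0.1, -0.2, -0.8]
finger_gap: 24.0
grip_force: 0.0
```

Run:
```python
from h import *
from scipy.optimize import least_squares
st()
gx=np.array([.165,-.986]);gt=np.array([.986,.165])
for c in ('top','side'):
    pic,d=snap(c);cyl=None
    for r in models.cut_out('cylinder',c):
        P,u,v=world(c,d,r['pixels'])
        if np.linalg.norm(np.median(P,0)[:2]-(585,-250))<60: cyl=P;break
    # tilted-axis cylinder fit on the outer wall
    S=cyl[(cyl[:,2]>8)&(cyl[:,2]<150)]
    T=cyl[(cyl[:,2]>155)]
    print(c,'rim',len(T),cv2.minEnclosingCircle(T[:,:2].astype(np.float32)))
    f=lambda p:np.hypot(S[:,0]-p[0]-p[2]*(S[:,2]-80),S[:,1]-p[1]-p[3]*(S[:,2]-80))-45
    m=np.linalg.norm(S[:,:2]-(585,-250),axis=1)>40;S=S[m]
    o=least_squares(f,[585,-250,0,0],loss='soft_l1');print(c,'wall',len(S),o.x.round(3),np.std(f(o.x)))
    for r in models.cut_out('gauge',c):
        P,u,v=world(c,d,r['pixels']);Q=P[(P[:,2]>17)&(P[:,2]<32)]
        if len(Q)<200: continue
        b=cv2.boxPoints(cv2.minAreaRect(Q[:,:2].astype(np.float32)));b=b[np.argsort(-b[:,1])][:2].mean(0)
        print(' gauge front',b,'along',(b-o.x[:2])@gx,'lat',(b-o.x[:2])@gt);break
    b0=(170,320,340,540) if c=='side' else (110,190,350,500)
    cv2.imwrite(f'pics/end_{c}.png',cv2.resize(pic[b0[0]:b0[1],b0[2]:b0[3],::-1],None,fx=4,fy=4,interpolation=2))
```

```text
{'time': 36.0, 'joint_pos': [-10.7, -0.5, 90.4, -0.0, 89.9, -110.3], 'tool_pos': [551.5, -52.9, 261.8], 'tcp_rot': [-179.9, 0.2, -170.4], 'ft_force': [0.1, -0.2, -0.8], 'finger_gap': 24.0}
top rim 272 ((586.2213745117188, -248.74925231933594), 45.44105529785156)
top wall 469 [ 5.86367e+02 -2.49346e+02 -3.00000e-03 -3.00000e-03] 2.199820826387244
 gauge front [ 593.5279  -300.41403] along 51.5345702148527 lat -1.3658770256367847
side rim 350 ((583.3967895507812, -250.92861938476562), 46.915016174316406)
side wall 1159 [ 5.84764e+02 -2.51687e+02 -1.00000e-03  1.00000e-03] 0.9771908751956884
 gauge front [ 589.8276  -299.42502] along 47.90503513762367 lat -2.8843833356508104
```

View pics/end_top.png

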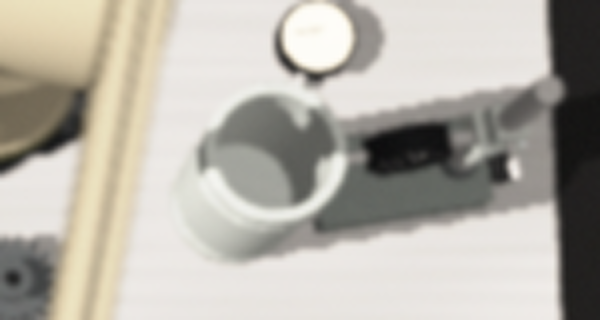

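The top crop shows the cylinder standing free, with its rim at px (275,160), up against the gauge on the plunger's line and clear of the spare dial. The stall during the slow approach and the fitted axis, about 45 mm from the nose, both point to it being seated. I hand in.

```bash
python3 -c "
from bench import job
print(job.hand_in())"
```

```text
the job is handed in; nothing more can be done
None
```

The job is handed in: the cylinder was butted, raised against the angle plate and slid round to stand free at the gauge. The slow approach stalled against the nose and camera fits put its axis about 45 mm from it, within a millimetre or two, but I did not read the plunger travel directly.

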